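Find the full food tub by weight and stack it

ROBOT

A 7-joint arm with a two-finger parallel gripper is mounted at the origin on the work surface; the furniture and walls round the work are solid. World frame = base frame: x ahead of the robot, y to its left, z up, the work surface at z = 0. Lengths are in m, angles in rad, forces in N, time in s.
With the tool pointing down it reaches from about 0.4 to 0.875 m from the base axis. Payload 6.5 kg.
Tool frame: the origin (TCP) lies on the centre line of the jaws, within the pads' length; the fingertips stand 22 mm ahead of it and the grasp point (between the pads) lies 3 mm ahead of it (env.nose_length is the z of the fingertips in the tool frame, in m); z points along the fingers, y is the line along which they close (so a half turn about z gives the same grasp; the last joint's range is limited). The gripper opens to 88 mm and grips with 3 to 60 N. Pads are 18 mm wide; open, the fingers measure 123 mm over their backs; the gripper's body (75 mm by 187 mm) begins 45 mm behind the grasp point.
Start: joints at [-0.066, 0.536, -0.004, 1.538, 0.003, 1.067, -0.071], TCP at [0.65, 0, 0.261] pointing down, gripper open.
Joint ranges: [-2.7, 2.7], [-0.37, 2.16], [-1.27, 1.26], [0.24, 2.4], [-1.31, 4.45], [0.19, 1.91], [-2.76, 2.76]. Speed limits (rad/s): [2.39, 2.39, 3.14, 3.14, 3.14, 3.14, 3.14].

INTERFACE

Orientations are given as a unit quaternion [w, x, y, z].
In Python, from station import env, vision gives the robot as it stands. The module is installed in compiled form; this text tells all that it offers.
- The arm moves only by the tool arm_command, never from a script. Its argument "moves" is a list of rows, each an object of numbers: "tx", "ty", "tz": the shift along the tool's x, y, z normalised to -1 to 1, where 1 is 150 mm; "ax", "ay", "az": the turn, a rotation vector about the tool's x, y, z normalised to -1 to 1, where 1 is pi/4 rad; "gripper": the finger opening in mm, from 0 to 88.1. In form: [{"tx": .., "ty": .., "tz": .., "ax": .., "ay": .., "az": .., "gripper": ..}, ...]. A call has 1 to 20 rows; each row is the pose to reach, as a shift and turn from the pose commanded when the call began, along the tool's axes at that moment; what a row does not reach only later rows make up. A row lasts 1/8 s, in which the tool goes at most 62.5 mm and 10.7 degrees, less where a joint would pass 70% of its speed; a pose out of reach is approached as far as the arm can. A call with a number of a shift or a turn outside -1 to 1 is refused whole. A call with a gripper value outside its range is refused whole. The fingers move at their own pace and stop on an object; "newtons" is the grip in N (left out, the last holds). Time passes only in rows, so rows that repeat a pose let the fingers close. It gives the time, the measured TCP pose, the force, the opening and the grip force at its end, in the units of the state.
- env.read_state(): the state, without advancing time (a new reading comes with each control period).
- vision.get_image(name): name is "scene" or "side" or "wrist"; returns the picture (420x560x3 uint8, blue, green, red); there is no depth.
- vision.camera_model(name): a dict with "vfov" (degrees; the focal length in pixels is half the picture's height over the tangent of half this angle, whatever the lens; pixels are square), "cx", "cy" (the principal point, pixels), "position" and "attitude" of the camera in the world. Camera axes: x right, y down, z forward; pixel columns grow to the right and rows downward; lengths in m; the calibration is good to about 2 mm. A picture is of the moment at which its call begins: read the wrist's pose just before it. camera_model takes no time and is no camera call; for the wrist camera it gives the pose at the moment of the call.
- env.sign_off(): hands the job in; it is judged then, once.
The state is a dict: "time": time; "joints": joint angles; "joint_velocities": joint speeds; "joint_torque": joint torques, N m; "ee_pos": TCP position; "eef_rot": TCP orientation; "contact_force": force on the tool from outside, world axes, zero at the start; "moment": the same for the moment, N m; "width": finger opening in m; "gripper_force": force on a finger pad.
Only numpy, scipy, OpenCV 4.12 (cv2) and the standard library are available. Lean on these libraries where they do the work, as an engineer would, in place of code of your own. Each camera call takes 0.05 s, during which the arm holds its last target. There are 200 camera calls.

TASK

Three green-lidded food tubs that look alike stand on the sloping rack, but only one of them is still full. Lift them a little to feel which is by far the heaviest, and stack that one upright on the blue-lidded tub of the spring scale, all four feet down in the recesses of the blue lid. Do not leave either of the others standing on the blue lid; put back in its own place whatever else you lifted, and do not disturb the mug, the salt shaker or the small red pot.

Things in the scene. Friction and masses are not known exactly. Their poses are not given: they have to be found in the camera images.
- tub_p: one of three identical closed tubs: white, fixed green lid, 100 mm long (x), 54 wide (y), 72 high (z, up through the lid). Origin: centre of the underside, level with the foot soles. Grip the flat sides across the 54 mm. Feet 12 mm round, 6 tall, at x +-37, y +-14; lid recesses 16x16, 4 deep at the same x, y. Starts on the rack, leaning 28 degrees, its lid towards the rack's front
- tub_q: another of the three, same shape and frame as tub_p. They differ only in weight, at random: one is full and weighs 0.5 to 0.65 kg, the other two 0.2 to 0.35 kg each. Contents may shift 2 mm inside
- tub_r: the third of them, same shape and frame as tub_p
- rack: fixed plywood deck 130x320 mm on wire legs; origin on the table below the deck's centre, z up, y along its length, -x its front. The deck's top passes 50 mm above the origin and rises 28 degrees towards +x; a 12 mm lip at the low front edge. Cork-marked places at y = -105, 0, +105 mm; a tub there has its origin on the deck's top at x = 0, its width along the rack's y
- mug: bystander: green and white mug, 78 mm wide, 101 mm tall, origin at the centre of its underside
- salt_shaker: bystander: white salt shaker with grey cap, 44 mm wide, 90 mm tall, origin at the centre of its underside
- cream_pot: bystander: small red and white pot, 58 mm wide, 50 mm tall, origin at the centre of its underside
- scale: fixed black spring scale, 120x80x20 mm, origin on the table under its centre, z up. Its steel platform carries, fixed to it, a tub of the same shape as tub_p with a blue lid, upright, axes along the scale's; the blue lid's top lies 110 mm above the table
- seat (a point): point at the centre of the blue lid, level with the floors of its recesses (106 mm above the table, sinking with the platform), axes as the scale's. A tub stacked properly, its length (x) along this x, either way round, has its origin at this point; one not let into the recesses stands 4 mm higher
- platform (a joint): how far the scale's platform has sunk, in m: 0 at the top, 0.012 at its stop. It stays at 0 below 0.42 kg (4.1 N), then sinks 1 mm for each further 0.2 N: a full tub sinks it 4 to 11 mm, a part-used one not at all
There are look-alikes about, which are no part of the job. Leave any purple look-alike of the tub_q alone.

How it is judged:
By the outcome, as a careful person would: the job done as asked, in the order asked, and still so for the second after the job is handed in, with the robot touching nothing.
It also fails if it takes over 66 s, if anything falls off the work surface, if the arm or the gripper's body presses on something with over 40 N, if the wrist force passes 120 N, or if a joint passes its speed limit or range.

## Working session

There is one attempt and no reset: what is moved stays moved. The work goes in short steps, Python scripts to look and compute and a tool call to move; the robot and the scene stay as the last step left them, time stands still between calls to the robot, and variables do not carry over. Pictures are saved under pics/ and viewed, at most 10 in all, crops included, and the job is handed in when it is done.

Besides the shell and the picture viewer there is one more tool, called after "Request:" as name(argument=value, ...), one argument or row to a line, values as JSON. arm_command: Moves the arm, as the interface text tells. Scaled input: -1 to 1 covers 150 mm each way for a shift and pi/4 rad each way for a turn. Its arguments: {"type":"object","properties":{"moves":{"type":"array","items":{"type":"object","properties":{"tx":{"type":"number"},"ty":{"type":"number"},"tz":{"type":"number"},"ax":{"type":"number"},"ay":{"type":"number"},"az":{"type":"number"},"gripper":{"type":"number"}}}},"newtons":{"type":"number"}},"required":["moves"]}

```bash
mkdir -p pics; python3 - <<'E'
from station import env, vision
import cv2
for n in ("scene","side"):
    cv2.imwrite(f"pics/{n}0.png",vision.get_image(n)); print(n,vision.camera_model(n))
s=env.read_state(); print(s['time'],s['ee_pos'],s['eef_rot'],s['contact_force'],env.nose_length)
print(vision.camera_model("wrist"))
E
```

```text
scene {'vfov': 57.863371380141544, 'cx': 277.13959429619473, 'cy': 212.08112652825227, 'position': array([ 0.13937852, -0.60073432,  0.74484378]), 'attitude': array([-0.37983792,  0.87652993, -0.26770463,  0.1255096 ])}
side {'vfov': 48.58850047126976, 'cx': 277.44667596269784, 'cy': 204.3557458301258, 'position': array([0.03770246, 0.73743854, 0.48372122]), 'attitude': array([ 0.16463489, -0.24389321,  0.79714436, -0.52723081])}
0.1 [ 6.49508121e-01 -1.43203271e-05  2.59966844e-01] [-4.79712953e-04  7.07085548e-01  7.07127633e-01 -5.55425396e-04] [-0.36992998  0.40034984 -0.24604149] 0.022
{'vfov': 65.40153131900175, 'cx': 278.8822121917511, 'cy': 206.60462438923298, 'position': array([0.64844763, 0.06588125, 0.38375844]), 'attitude': array([ 1.29601956e-01,  9.91565709e-01,  5.80891948e-04, -6.63627949e-04])}
```

View pics/scene0.png

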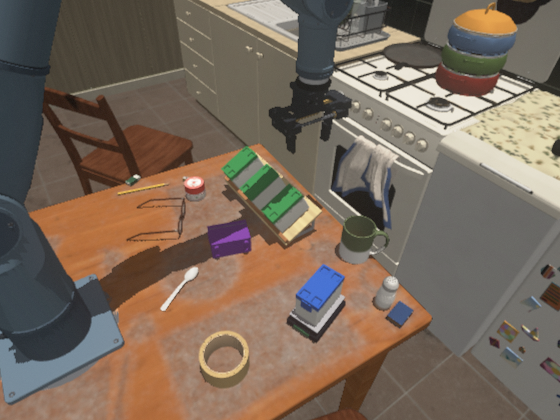

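View pics/side0.png

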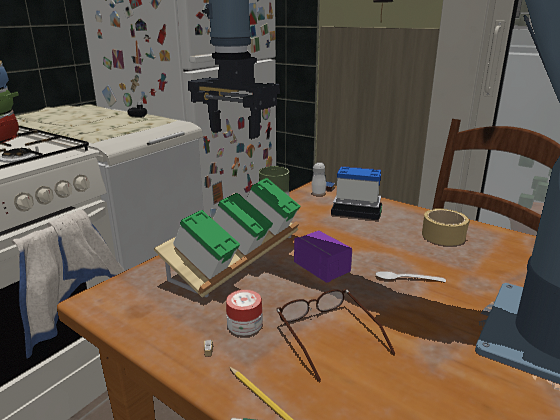

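```bash
python3 - <<'E'
from station import env, vision
import cv2, numpy as np
w=vision.get_image("wrist"); cv2.imwrite("pics/w0.png",w)
a=cv2.imread("pics/scene0.png"); b=cv2.imread("pics/side0.png")
z=lambda i,x,y,W,H,k:cv2.resize(i[y:y+H,x:x+W],None,fx=k,fy=k,interpolation=cv2.INTER_CUBIC)
c=np.zeros((600,800,3),np.uint8)
c[:330,:330]=z(a,218,142,110,110,3)   # scene rack, origin 218,142 k3
c[:330,330:795]=z(b,150,170,155,110,3)  # side rack origin 150,170
c[335:599,:264]=z(a,278,255,66,66,4)     # scene scale
c[335:599,270:534]=z(b,325,158,66,66,4)   # side scale
cv2.imwrite("pics/c0.png",c)
E
```

```text
(no output)
```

View pics/c0.png

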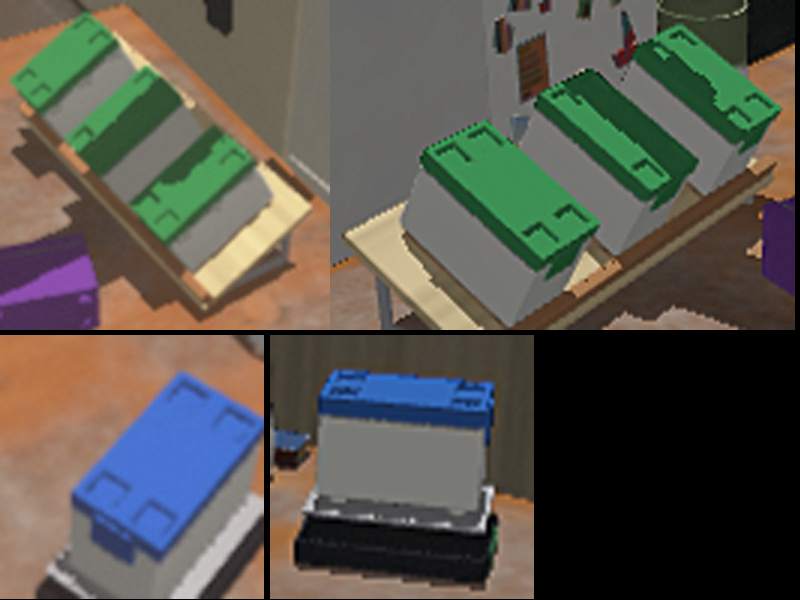

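View pics/w0.png

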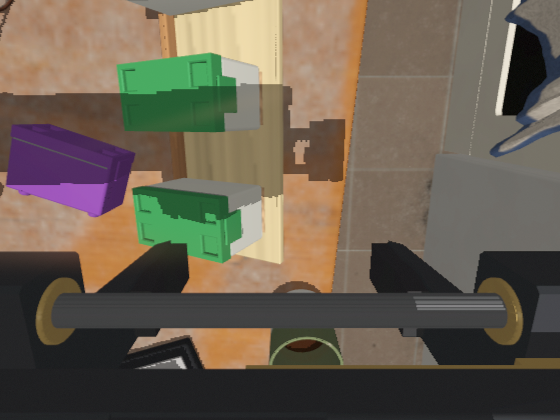

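```bash
cat > h.py <<'E'
import numpy as np
from scipy.spatial.transform import Rotation as R
from scipy.optimize import least_squares
from station import env, vision
def q(w): return R.from_quat([w[1],w[2],w[3],w[0]])
def proj(m,P):
    p=q(m['attitude']).inv().apply(np.atleast_2d(P)-m['position']); f=210/np.tan(np.radians(m['vfov'])/2)
    return np.c_[m['cx']+f*p[:,0]/p[:,2], m['cy']+f*p[:,1]/p[:,2]]
def ray(m,uv,z):
    f=210/np.tan(np.radians(m['vfov'])/2); d=q(m['attitude']).apply([(uv[0]-m['cx'])/f,(uv[1]-m['cy'])/f,1])
    return m['position']+d*(z-m['position'][2])/d[2]
T28=R.from_euler('y',-28,degrees=True)
def lid(p,tilt=True,h=.072):  # p: x,y,z,yaw of tub origin; corners f+,b+,b-,f-
    c=np.array([[-.05,.027,h],[.05,.027,h],[.05,-.027,h],[-.05,-.027,h]])
    r=R.from_euler('z',p[3]); r=r*T28 if tilt else r
    return r.apply(c)+p[:3]
E
python3 - <<'E'
from h import *
S=vision.camera_model("scene");D=vision.camera_model("side");W=vision.camera_model("wrist")
sc=lambda L:np.array(L)/3+[218,142]
sd=lambda L:(np.array(L)-[330,0])/3+[150,170]
data={'A':(sc([(11,78),(82,13),(117,40),(36,105)]),sd([(538,268),(425,153),(487,122),(598,227)])),
'B':(sc([(68,143),(150,67),(185,97),(105,175)]),sd([(655,197),(540,100),(592,70),(697,160)])),
'C':(sc([(133,203),(210,128),(255,153),(168,238)]),sd([(735,147),(637,50),(683,25),(780,108)]))}
for k,(a,b) in data.items():
    f=lambda p:np.r_[(proj(S,lid(p))-a).ravel(),(proj(D,lid(p))-b).ravel()]
    x0=np.r_[ray(S,a.mean(0),.1)[:2],.05,0]
    for zf in (None,):
        s=least_squares(f,x0); print(k,s.x.round(4),np.abs(s.fun).max().round(2))
        s=least_squares(lambda p:f([p[0],p[1],.05,p[2]]),x0[[0,1,3]]); print('  z50',s.x.round(4),np.abs(s.fun).max().round(2))
    p=[s.x[0],s.x[1],.05,s.x[2]]
    print(proj(W,lid(p)).round(0).tolist())
a=(np.array([(72,490),(183,373),(264,422),(163,553)])-[0,335])/4+[278,255]
for u in a: print(ray(S,u,.11).round(4))
b=(np.array([(319,402),(333,370),(494,382),(491,410)])-[270,335])/4+[325,158]
for u in b: print('side',ray(D,u,.11).round(4))
for n,c,u in(('mug',S,(352,257)),('salt',S,(384,303)),('pot',S,(194,192))): print(n,ray(c,u,0))
E
```

```text
A [ 0.5921  0.1885  0.0486 -0.0251] 1.79
  z50 [ 0.5914  0.189  -0.0258] 1.76
[[100.0, -91.0], [204.0, -134.0], [207.0, -32.0], [108.0, -9.0]]
B [0.5954 0.0806 0.0463 0.0414] 1.33
  z50 [0.594  0.0813 0.04  ] 2.74
[[120.0, 71.0], [214.0, 56.0], [221.0, 135.0], [130.0, 137.0]]
C [ 0.595  -0.0209  0.048   0.0028] 3.34
  z50 [ 0.5944 -0.0208  0.0021] 4.12
[[135.0, 187.0], [223.0, 199.0], [226.0, 263.0], [141.0, 242.0]]
[ 0.4307 -0.2604  0.11  ]
[ 0.5249 -0.2332  0.11  ]
[ 0.5392 -0.282   0.11  ]
[ 0.4457 -0.314   0.11  ]
side [ 0.5185 -0.2232  0.11  ]
side [ 0.5396 -0.2829  0.11  ]
side [ 0.4451 -0.3166  0.11  ]
side [ 0.4262 -0.2667  0.11  ]
mug [ 0.66802978 -0.19066438  0.        ]
salt [ 0.63495295 -0.33464448  0.        ]
pot [0.4426872 0.2682066 0.       ]
```

```bash
cat >> h.py <<'E'
def rel(pos,Rt,note=''):
    s=env.read_state(); Rc=q(s['eef_rot']); d=Rc.inv().apply(np.array(pos)-s['ee_pos'])/.15
    a=(Rc.inv()*Rt).as_rotvec()/(np.pi/4)
    print(note,'t',d.round(3),'a',a.round(3),'rows>=',max(np.linalg.norm(d)*.15/.0625,np.linalg.norm(a)*45/10.7).round(1),'time',s['time'])
FLIP=R.from_matrix(np.diag([1,-1,-1.]))
def tubtool(yaw): return R.from_euler('z',yaw)*T28*FLIP   # tool x = tub x, z = -tub z
def tubpt(o,yaw,h): return np.array(o)+(R.from_euler('z',yaw)*T28).apply([0,0,h])
E
python3 - <<'E'
from h import *
rel(tubpt([.594,.082,.05],.014,.148),tubtool(.014))
print((q(env.read_state()['eef_rot']).inv()*R.from_euler('z',0)*FLIP).as_rotvec()/(np.pi/4))
E
```

```text
t [ 0.54  -0.833  0.53 ] a [-0.485  0.492  1.939] rows>= 8.7 time 0.15
[-1.19691220e-03  1.38412057e-03  2.00009354e+00]
```

Request:
arm_command(
  moves=[
    {"tx": 0.3,"ty": -0.4,"az": 0.5,"gripper": 88},
    {"tx": 0.54,"ty": -0.83,"az": 1},
    {"tx": 0.54,"ty": -0.83,"az": 1},
    {"tx": 0.54,"ty": -0.83,"az": 1},
    {"tx": 0.54,"ty": -0.83,"az": 1},
    {"tx": 0.54,"ty": -0.83,"az": 1},
    {"tx": 0.54,"ty": -0.83,"az": 1},
  ],
)

```text
$.moves[0]: bad value
```

```bash
python3 - <<'E'
from h import *
rel(tubpt([.594,.082,.05],.014,.148),tubtool(.014))
E
```

```text
t [ 0.54  -0.833  0.53 ] a [-0.485  0.492  1.939] rows>= 8.7 time 0.15
```

Request:
arm_command(
  moves=[
    {"tx": 0.3,"ty": -0.4,"tz": 0,"ax": 0,"ay": 0,"az": 0.5,"gripper": 88},
    {"tx": 0.54,"ty": -0.83,"tz": 0,"ax": 0,"ay": 0,"az": 1,"gripper": 88},
    {"tx": 0.54,"ty": -0.83,"tz": 0,"ax": 0,"ay": 0,"az": 1,"gripper": 88},
    {"tx": 0.54,"ty": -0.83,"tz": 0,"ax": 0,"ay": 0,"az": 1,"gripper": 88},
    {"tx": 0.54,"ty": -0.83,"tz": 0,"ax": 0,"ay": 0,"az": 1,"gripper": 88},
    {"tx": 0.54,"ty": -0.83,"tz": 0,"ax": 0,"ay": 0,"az": 1,"gripper": 88},
  ],
)

```text
time: 0.9
ee_pos: [0.5256, 0.0808, 0.2606]
eef_rot: [0.0, 0.923, 0.384, -0.0]
contact_force: [-0.4, -0.2, 0.2]
width: 0.088
gripper_force: 0.0
```

```bash
python3 - <<'E'
from h import *
rel(tubpt([.594,.082,.05],.014,.148),tubtool(.014))
E
```

```text
t [-0.004 -0.006  0.533] a [-0.24   0.591  0.965] rows>= 4.9 time 0.9
```

Request:
arm_command(
  moves=[
    {"tx": 0,"ty": 0,"tz": 0.1,"ax": -0.24,"ay": 0.59,"az": 0.965,"gripper": 88},
    {"tx": 0,"ty": 0,"tz": 0.3,"ax": -0.24,"ay": 0.59,"az": 0.965,"gripper": 88},
    {"tx": 0,"ty": 0,"tz": 0.3,"ax": -0.24,"ay": 0.59,"az": 0.965,"gripper": 88},
    {"tx": 0,"ty": 0,"tz": 0.3,"ax": -0.24,"ay": 0.59,"az": 0.965,"gripper": 88},
    {"tx": 0,"ty": 0,"tz": 0.3,"ax": -0.24,"ay": 0.59,"az": 0.965,"gripper": 88},
    {"tx": 0,"ty": 0,"tz": 0.3,"ax": -0.24,"ay": 0.59,"az": 0.965,"gripper": 88},
    {"tx": 0,"ty": 0,"tz": 0.3,"ax": -0.24,"ay": 0.59,"az": 0.965,"gripper": 88},
  ],
)

```text
time: 1.78
ee_pos: [0.5251, 0.081, 0.2153]
eef_rot: [-0.001, 0.97, 0.008, 0.241]
contact_force: [0.9, 0.3, 0.5]
width: 0.0881
gripper_force: 0.0
```

```bash
python3 - <<'E'
from h import *
import cv2,json
rel(tubpt([.594,.082,.05],.014,.148),tubtool(.014))
W=vision.camera_model("wrist"); im=vision.get_image("wrist")
for n,p in dict(A=[.5914,.189,.05,.014],B=[.594,.082,.05,.014],C=[.595,-.021,.05,.014]).items():
    print(n,proj(W,lid(p)).round().tolist())
cv2.imwrite("pics/w1.png",im)
E
```

```text
t [-0.111 -0.001  0.202] a [0.001 0.002 0.002] rows>= 0.6 time 1.775
A [[108.0, 294.0], [89.0, 166.0], [166.0, 167.0], [177.0, 294.0]]
B [[244.0, 292.0], [241.0, 165.0], [317.0, 165.0], [313.0, 293.0]]
C [[376.0, 293.0], [387.0, 166.0], [463.0, 166.0], [444.0, 293.0]]
```

View pics/w1.png

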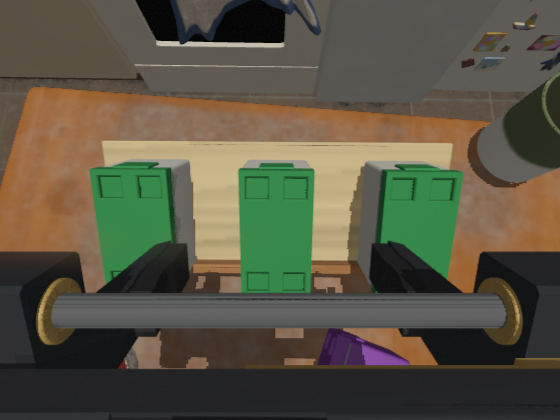

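```bash
python3 - <<'E'
from h import *
import cv2
im=cv2.imread("pics/w1.png"); W=vision.camera_model("wrist")
hsv=cv2.cvtColor(im,cv2.COLOR_BGR2HSV)
m=cv2.inRange(hsv,(50,120,40),(80,255,255)); m[:, :90]=0
for r in (168,172,180,200,220,235):
    xs=np.where(m[r,:470]>0)[0]; seg=np.split(xs,np.where(np.diff(xs)>5)[0]+1); print(r,[(s[0],s[-1]) for s in seg if len(s)])
for c in (255,276,300,420,130):
    ys=np.where(m[:,c]>0)[0]; print(c,ys.min(),ys.max(),[int(y) for y in ys[np.where(np.diff(ys)>1)[0]]])
print(W['position'],q(W['attitude']).as_matrix().round(3).tolist())
E
```

```text
168 [(np.int64(95), np.int64(169)), (np.int64(258), np.int64(293)), (np.int64(400), np.int64(437))]
172 [(np.int64(90), np.int64(170)), (np.int64(239), np.int64(313)), (np.int64(383), np.int64(461))]
180 [(np.int64(91), np.int64(170)), (np.int64(239), np.int64(313)), (np.int64(382), np.int64(461))]
200 [(np.int64(94), np.int64(172)), (np.int64(240), np.int64(312)), (np.int64(380), np.int64(458))]
220 [(np.int64(97), np.int64(173)), (np.int64(240), np.int64(311)), (np.int64(378), np.int64(455))]
235 [(np.int64(99), np.int64(171)), (np.int64(241), np.int64(311)), (np.int64(377), np.int64(453))]
255 169 292 []
276 164 292 []
300 169 292 []
420 165 258 []
130 163 264 []
[0.52465532 0.08101951 0.35599364] [[0.016, -0.974, 0.225], [-1.0, -0.016, 0.003], [0.0, -0.225, -0.974]]
```

```bash
python3 - <<'E'
from h import *
rel(tubpt([.5940,.0835,.05],.014,.048),tubtool(.014))
E
```

```text
t [-0.116 -0.011  0.869] a [0.001 0.001 0.002] rows>= 2.1 time 1.825
```

Request:
arm_command(
  moves=[
    {"tx": -0.116,"ty": -0.011,"tz": 0.2,"ax": 0,"ay": 0,"az": 0,"gripper": 88},
    {"tx": -0.116,"ty": -0.011,"tz": 0.45,"ax": 0,"ay": 0,"az": 0,"gripper": 88},
    {"tx": -0.116,"ty": -0.011,"tz": 0.7,"ax": 0,"ay": 0,"az": 0,"gripper": 88},
    {"tx": -0.116,"ty": -0.011,"tz": 0.87,"ax": 0,"ay": 0,"az": 0,"gripper": 88},
    {"tx": -0.116,"ty": -0.011,"tz": 0.87,"ax": 0,"ay": 0,"az": 0,"gripper": 88},
    {"tx": -0.116,"ty": -0.011,"tz": 0.87,"ax": 0,"ay": 0,"az": 0,"gripper": 64},
    {"tx": -0.116,"ty": -0.011,"tz": 0.87,"ax": 0,"ay": 0,"az": 0,"gripper": 64},
    {"tx": -0.116,"ty": -0.011,"tz": 0.87,"ax": 0,"ay": 0,"az": 0,"gripper": 64},
  ],
  newtons=30,
)

```text
time: 2.82
ee_pos: [0.589, 0.0837, 0.1236]
eef_rot: [0.001, 0.977, 0.009, 0.212]
contact_force: [-0.0, 0.3, 0.2]
width: 0.0646
gripper_force: 0.0
```

```bash
python3 - <<'E'
from h import *
s=env.read_state();print(s['contact_force'],s['moment'],s['joints'].round(2) if hasattr(s['joints'],'round') else s['joints'])
rel(tubpt([.5940,.0835,.05],.014,.048),tubtool(.014))
E
```

```text
[-0.01153846  0.30162465  0.21719521] [0.08221448 0.46658452 0.02342094] [-0.19  0.51 -0.1   2.11  0.98  0.19 -2.76]
 t [-0.192  0.     0.141] a [0.006 0.078 0.006] rows>= 0.6 time 2.825
```

```bash
cat >> h.py <<'E'
def tool(yaw,tau): return R.from_euler('z',yaw)*R.from_euler('y',-tau,degrees=True)*FLIP
def tgt(o,yaw,hg,tau,back=0):  # TCP so that grasp pt is at height hg in the leaning tub, retreated by back along world z
    Rt=tool(yaw,tau); return tubpt(o,yaw,hg)-Rt.apply([0,0,.003])+[0,0,back], Rt
E
python3 - <<'E'
from h import *
rel(*tgt([.594,.0835,.05],.014,.046,12,.09))
E
```

```text
t [ 0.062  0.004 -0.411] a [ 0.007 -0.278  0.006] rows>= 1.2 time 2.825
```

Request:
arm_command(
  moves=[
    {"tx": 0.01,"ty": 0,"tz": -0.2,"ax": 0,"ay": 0,"az": 0,"gripper": 86},
    {"tx": 0.03,"ty": 0,"tz": -0.41,"ax": 0.007,"ay": -0.1,"az": 0.006,"gripper": 86},
    {"tx": 0.062,"ty": 0.004,"tz": -0.41,"ax": 0.007,"ay": -0.278,"az": 0.006,"gripper": 86},
    {"tx": 0.062,"ty": 0.004,"tz": -0.41,"ax": 0.007,"ay": -0.278,"az": 0.006,"gripper": 86},
    {"tx": 0.062,"ty": 0.004,"tz": -0.41,"ax": 0.007,"ay": -0.278,"az": 0.006,"gripper": 86},
  ],
)

```text
time: 3.45
ee_pos: [0.5711, 0.0827, 0.1818]
eef_rot: [-0.0, 0.995, 0.006, 0.105]
contact_force: [0.2, -0.1, -0.4]
width: 0.086
gripper_force: 0.0
```

```bash
python3 - <<'E'
from h import *
s=env.read_state();print(np.round(s['joints'],2))
rel(*tgt([.594,.0835,.05],.014,.046,12,.09)); rel(*tgt([.594,.0835,.05],.014,.046,12,0))
E
```

```text
[ 0.18  0.49 -0.55  1.94  0.52  0.63 -2.24]
 t [ 0.007 -0.003 -0.011] a [ 0.001 -0.    -0.001] rows>= 0.0 time 3.45
 t [-0.118 -0.004  0.576] a [ 0.001 -0.    -0.001] rows>= 1.4 time 3.45
```

Request:
arm_command(
  moves=[
    {"tx": -0.04,"ty": -0.004,"tz": 0.2,"ax": 0,"ay": 0,"az": 0,"gripper": 86},
    {"tx": -0.08,"ty": -0.004,"tz": 0.38,"ax": 0,"ay": 0,"az": 0,"gripper": 86},
    {"tx": -0.1,"ty": -0.004,"tz": 0.5,"ax": 0,"ay": 0,"az": 0,"gripper": 86},
    {"tx": -0.118,"ty": -0.004,"tz": 0.576,"ax": 0,"ay": 0,"az": 0,"gripper": 86},
    {"tx": -0.118,"ty": -0.004,"tz": 0.576,"ax": 0,"ay": 0,"az": 0,"gripper": 86},
    {"tx": -0.118,"ty": -0.004,"tz": 0.576,"ax": 0,"ay": 0,"az": 0,"gripper": 86},
  ],
)

```text
time: 4.2
ee_pos: [0.5731, 0.0838, 0.0952]
eef_rot: [-0.001, 0.994, 0.006, 0.105]
contact_force: [0.2, -0.3, 1.7]
width: 0.0859
gripper_force: 0.0
```

```bash
python3 - <<'E'
from h import *
s=env.read_state();print(np.round(s['joints'],2),s['contact_force'],s['moment'])
rel(*tgt([.594,.0835,.05],.014,.046,12,0))
E
```

```text
[ 0.08  0.62 -0.42  1.98  0.67  0.47 -2.39] [ 0.17667577 -0.26916378  1.7170102 ] [ 0.04623414  0.24243069 -0.0293781 ]
 t [-0.011  0.004  0.009] a [-0.001 -0.001 -0.001] rows>= 0.0 time 4.2
```

Request:
arm_command(
  moves=[
    {"tx": 0,"ty": 0,"tz": 0,"ax": 0,"ay": 0,"az": 0,"gripper": 48},
    {"tx": 0,"ty": 0,"tz": 0,"ax": 0,"ay": 0,"az": 0,"gripper": 48},
    {"tx": 0,"ty": 0,"tz": 0,"ax": 0,"ay": 0,"az": 0,"gripper": 48},
    {"tx": 0,"ty": 0,"tz": 0,"ax": 0,"ay": 0,"az": 0,"gripper": 48},
    {"tx": 0,"ty": 0,"tz": 0,"ax": 0,"ay": 0,"az": 0,"gripper": 48},
    {"tx": 0,"ty": 0,"tz": 0,"ax": 0,"ay": 0,"az": 0,"gripper": 48},
  ],
  newtons=30,
)

```text
time: 4.95
ee_pos: [0.5727, 0.0836, 0.0946]
eef_rot: [-0.001, 0.995, 0.006, 0.104]
contact_force: [-1.9, -0.2, 2.8]
width: 0.0542
gripper_force: 30.0
```

Request:
arm_command(
  moves=[
    {"tx": 0.01,"ty": 0,"tz": -0.05,"ax": 0,"ay": 0,"az": 0,"gripper": 48},
    {"tx": 0.02,"ty": 0,"tz": -0.11,"ax": 0,"ay": 0,"az": 0,"gripper": 48},
    {"tx": 0.035,"ty": 0,"tz": -0.163,"ax": 0,"ay": 0,"az": 0,"gripper": 48},
    {"tx": 0.035,"ty": 0,"tz": -0.163,"ax": 0,"ay": 0,"az": 0,"gripper": 48},
    {"tx": 0.035,"ty": 0,"tz": -0.163,"ax": 0,"ay": 0,"az": 0,"gripper": 48},
    {"tx": 0.035,"ty": 0,"tz": -0.163,"ax": 0,"ay": 0,"az": 0,"gripper": 48},
    {"tx": 0.035,"ty": 0,"tz": -0.163,"ax": 0,"ay": 0,"az": 0,"gripper": 48},
    {"tx": 0.035,"ty": 0,"tz": -0.163,"ax": 0,"ay": 0,"az": 0,"gripper": 48},
  ],
)

```text
time: 5.95
ee_pos: [0.5726, 0.0836, 0.1193]
eef_rot: [-0.001, 0.995, 0.006, 0.104]
contact_force: [0.7, 0.3, -3.2]
width: 0.0535
gripper_force: 30.0
```

```bash
python3 - <<'E'
from h import *
s=env.read_state();print(np.round(s['joints'],2),s['contact_force'],s['moment'])
rel(*tgt([.594,.0835,.05],.014,.046,12,0))
E
```

```text
[ 0.11  0.58 -0.46  1.97  0.63  0.52 -2.35] [ 0.72670641  0.27382045 -3.24181667] [-0.01001598  0.40634947 -0.00333313]
 t [-0.041  0.003  0.167] a [-0.     0.002 -0.001] rows>= 0.4 time 5.95
```

Request:
arm_command(
  moves=[
    {"tx": -0.012,"ty": 0,"tz": 0.06,"ax": 0,"ay": 0,"az": 0,"gripper": 48},
    {"tx": -0.024,"ty": 0,"tz": 0.12,"ax": 0,"ay": 0,"az": 0,"gripper": 48},
    {"tx": -0.03,"ty": 0,"tz": 0.145,"ax": 0,"ay": 0,"az": 0,"gripper": 48},
    {"tx": -0.034,"ty": 0,"tz": 0.16,"ax": 0,"ay": 0,"az": 0,"gripper": 48},
    {"tx": -0.034,"ty": 0,"tz": 0.163,"ax": 0,"ay": 0,"az": 0,"gripper": 48},
    {"tx": -0.034,"ty": 0,"tz": 0.163,"ax": 0,"ay": 0,"az": 0,"gripper": 48},
  ],
)

```text
time: 6.7
ee_pos: [0.5725, 0.0836, 0.0946]
eef_rot: [-0.001, 0.995, 0.006, 0.104]
contact_force: [-2.0, 0.4, -1.3]
width: 0.054
gripper_force: 30.0
```

Request:
arm_command(
  moves=[
    {"tx": 0,"ty": 0,"tz": 0,"ax": 0,"ay": 0,"az": 0,"gripper": 60},
    {"tx": 0,"ty": 0,"tz": 0,"ax": 0,"ay": 0,"az": 0,"gripper": 86},
    {"tx": 0,"ty": 0,"tz": 0,"ax": 0,"ay": 0,"az": 0,"gripper": 86},
    {"tx": 0,"ty": 0,"tz": 0,"ax": 0,"ay": 0,"az": 0,"gripper": 86},
    {"tx": 0.04,"ty": 0,"tz": -0.2,"ax": 0,"ay": 0,"az": 0,"gripper": 86},
    {"tx": 0.12,"ty": 0,"tz": -0.57,"ax": 0,"ay": 0,"az": 0,"gripper": 86},
    {"tx": 0.12,"ty": 0,"tz": -0.57,"ax": 0,"ay": 0,"az": 0,"gripper": 86},
    {"tx": 0.12,"ty": 0,"tz": -0.57,"ax": 0,"ay": 0,"az": 0,"gripper": 86},
  ],
)

```text
time: 7.7
ee_pos: [0.5724, 0.0832, 0.1816]
eef_rot: [-0.001, 0.995, 0.006, 0.104]
contact_force: [-0.8, 0.5, -0.3]
width: 0.0861
gripper_force: 0.0
```

```bash
python3 - <<'E'
from h import *
rel(*tgt([.5955,-.0215,.05],.014,.046,12,.09),'C')
E
```

```text
C t [-0.     0.7   -0.013] a [ 0.     0.001 -0.002] rows>= 1.7 time 7.7
```

Request:
arm_command(
  moves=[
    {"tx": 0,"ty": 0.35,"tz": -0.013,"ax": 0,"ay": 0,"az": 0,"gripper": 86},
    {"tx": 0,"ty": 0.7,"tz": -0.013,"ax": 0,"ay": 0,"az": 0,"gripper": 86},
    {"tx": 0,"ty": 0.7,"tz": -0.013,"ax": 0,"ay": 0,"az": 0,"gripper": 86},
    {"tx": 0,"ty": 0.7,"tz": -0.013,"ax": 0,"ay": 0,"az": 0,"gripper": 86},
    {"tx": 0,"ty": 0.7,"tz": -0.013,"ax": 0,"ay": 0,"az": 0,"gripper": 86},
  ],
)

```text
time: 8.32
ee_pos: [0.5734, -0.0194, 0.1833]
eef_rot: [-0.001, 0.995, 0.008, 0.104]
contact_force: [0.3, 0.1, 0.6]
width: 0.0856
gripper_force: 0.0
```

```bash
python3 - <<'E'
from h import *
import cv2
rel(*tgt([.5955,-.0215,.05],.014,.046,12,0),'C')
W=vision.camera_model("wrist"); im=vision.get_image("wrist")
for n,p in dict(A=[.5925,.1885,.05,.014],B=[.594,.0835,.05,.014],C=[.5955,-.0215,.05,.014]).items():
    print(n,proj(W,lid(p)).round().tolist())
m=cv2.inRange(cv2.cvtColor(im,cv2.COLOR_BGR2HSV),(50,120,40),(80,255,255))
for r in range(140,240,12):
    xs=np.where(m[r]>0)[0]; seg=np.split(xs,np.where(np.diff(xs)>5)[0]+1); print(r,[(int(s[0]),int(s[-1])) for s in seg if len(s)>20])
for c in (265,290): ys=np.where(m[:,c]>0)[0]; print(c,ys.min(),ys.max())
E
```

```text
C t [-0.124  0.017  0.585] a [-0.002  0.002  0.002] rows>= 1.4 time 8.325
A [[-50.0, 320.0], [-143.0, 198.0], [-46.0, 198.0], [25.0, 320.0]]
B [[97.0, 320.0], [45.0, 198.0], [143.0, 199.0], [173.0, 321.0]]
C [[244.0, 321.0], [235.0, 199.0], [332.0, 199.0], [320.0, 321.0]]
140 []
152 []
164 []
176 []
188 [(88, 131), (262, 303)]
200 [(54, 150), (237, 328)]
212 [(49, 152), (236, 329)]
224 [(54, 155), (236, 328)]
236 [(59, 150), (237, 327)]
265 184 292
290 184 292
```

Request:
arm_command(
  moves=[
    {"tx": -0.04,"ty": 0.014,"tz": 0.2,"ax": 0,"ay": 0,"az": 0,"gripper": 86},
    {"tx": -0.08,"ty": 0.014,"tz": 0.38,"ax": 0,"ay": 0,"az": 0,"gripper": 86},
    {"tx": -0.105,"ty": 0.014,"tz": 0.5,"ax": 0,"ay": 0,"az": 0,"gripper": 86},
    {"tx": -0.124,"ty": 0.014,"tz": 0.582,"ax": 0,"ay": 0,"az": 0,"gripper": 86},
    {"tx": -0.124,"ty": 0.014,"tz": 0.582,"ax": 0,"ay": 0,"az": 0,"gripper": 86},
    {"tx": -0.124,"ty": 0.014,"tz": 0.582,"ax": 0,"ay": 0,"az": 0,"gripper": 86},
    {"tx": -0.124,"ty": 0.014,"tz": 0.582,"ax": 0,"ay": 0,"az": 0,"gripper": 48},
    {"tx": -0.124,"ty": 0.014,"tz": 0.582,"ax": 0,"ay": 0,"az": 0,"gripper": 48},
    {"tx": -0.124,"ty": 0.014,"tz": 0.582,"ax": 0,"ay": 0,"az": 0,"gripper": 48},
    {"tx": -0.124,"ty": 0.014,"tz": 0.582,"ax": 0,"ay": 0,"az": 0,"gripper": 48},
    {"tx": -0.124,"ty": 0.014,"tz": 0.582,"ax": 0,"ay": 0,"az": 0,"gripper": 48},
    {"tx": -0.124,"ty": 0.014,"tz": 0.582,"ax": 0,"ay": 0,"az": 0,"gripper": 48},
  ],
)

```text
time: 9.88
ee_pos: [0.5734, -0.0228, 0.0946]
eef_rot: [-0.001, 0.995, 0.007, 0.104]
contact_force: [-3.4, 3.3, 5.2]
width: 0.0535
gripper_force: 30.0
```

Request:
arm_command(
  moves=[
    {"tx": 0.01,"ty": 0,"tz": -0.05,"ax": 0,"ay": 0,"az": 0,"gripper": 48},
    {"tx": 0.02,"ty": 0,"tz": -0.11,"ax": 0,"ay": 0,"az": 0,"gripper": 48},
    {"tx": 0.035,"ty": 0,"tz": -0.163,"ax": 0,"ay": 0,"az": 0,"gripper": 48},
    {"tx": 0.035,"ty": 0,"tz": -0.163,"ax": 0,"ay": 0,"az": 0,"gripper": 48},
    {"tx": 0.035,"ty": 0,"tz": -0.163,"ax": 0,"ay": 0,"az": 0,"gripper": 48},
    {"tx": 0.035,"ty": 0,"tz": -0.163,"ax": 0,"ay": 0,"az": 0,"gripper": 48},
    {"tx": 0.035,"ty": 0,"tz": -0.163,"ax": 0,"ay": 0,"az": 0,"gripper": 48},
    {"tx": 0.035,"ty": 0,"tz": -0.163,"ax": 0,"ay": 0,"az": 0,"gripper": 48},
  ],
)

```text
time: 10.88
ee_pos: [0.5735, -0.0234, 0.1194]
eef_rot: [-0.001, 0.995, 0.006, 0.104]
contact_force: [-0.7, -0.3, -6.5]
width: 0.0539
gripper_force: 30.0
```

```bash
cat >> h.py <<'E'
def up(o,yaw,hg=.046,dz=0,tau=-16,off=(0,0)):
    Rt=tool(yaw,tau); return np.array(o)+[0,0,hg+dz]+R.from_euler('z',yaw).apply([off[0],off[1],0])-Rt.apply([0,0,.003]), Rt
E
python3 - <<'E'
from h import *
s=env.read_state(); print(np.round(s['joints'],2),s['contact_force'],s['moment'])
rel(*up([.485,-.272,.106],.30,dz=.1,off=(0,.13)))
p,Rt=up([.485,-.272,.106],.30,dz=.1,off=(0,.13)); print(p)
E
```

```text
[ 0.34  0.58 -0.49  1.98  0.59  0.49 -2.11] [-0.72311807 -0.34161409 -6.45788956] [ 0.03928716  0.4912733  -0.00080202]
 t [-0.647  0.816 -1.061] a [-0.014 -0.616 -0.369] rows>= 3.6 time 10.875
[ 0.44737235 -0.14756189  0.25488379]
```

Request:
arm_command(
  moves=[
    {"tx": 0.05,"ty": 0,"tz": -0.2,"ax": 0,"ay": 0,"az": 0,"gripper": 48},
    {"tx": 0.1,"ty": 0,"tz": -0.4,"ax": 0,"ay": 0,"az": 0,"gripper": 48},
    {"tx": 0.1,"ty": 0,"tz": -0.6,"ax": 0,"ay": 0,"az": 0,"gripper": 48},
    {"tx": 0.0,"ty": 0.15,"tz": -0.8,"ax": 0,"ay": -0.1,"az": -0.05,"gripper": 48},
    {"tx": -0.15,"ty": 0.3,"tz": -0.95,"ax": 0,"ay": -0.2,"az": -0.12,"gripper": 48},
    {"tx": -0.3,"ty": 0.45,"tz": -1,"ax": 0,"ay": -0.33,"az": -0.2,"gripper": 48},
    {"tx": -0.45,"ty": 0.6,"tz": -1,"ax": -0.01,"ay": -0.46,"az": -0.28,"gripper": 48},
    {"tx": -0.58,"ty": 0.75,"tz": -1,"ax": -0.014,"ay": -0.56,"az": -0.34,"gripper": 48},
    {"tx": -0.64,"ty": 0.816,"tz": -1,"ax": -0.014,"ay": -0.616,"az": -0.369,"gripper": 48},
    {"tx": -0.64,"ty": 0.816,"tz": -1,"ax": -0.014,"ay": -0.616,"az": -0.369,"gripper": 48},
    {"tx": -0.64,"ty": 0.816,"tz": -1,"ax": -0.014,"ay": -0.616,"az": -0.369,"gripper": 48},
    {"tx": -0.64,"ty": 0.816,"tz": -1,"ax": -0.014,"ay": -0.616,"az": -0.369,"gripper": 48},
  ],
)

```text
time: 12.38
ee_pos: [0.4507, -0.147, 0.2466]
eef_rot: [0.021, 0.979, 0.148, -0.137]
contact_force: [-0.9, 0.2, -6.1]
width: 0.0535
gripper_force: 30.0
```

```bash
python3 - <<'E'
from h import *
import cv2
s=env.read_state(); print(np.round(s['joints'],2),s['contact_force'])
rel(*up([.485,-.272,.106],.30,dz=.1,off=(0,.13)))
W=vision.camera_model("wrist"); np.save("w2.npy",W,allow_pickle=True); np.save("s2.npy",s,allow_pickle=True)
cv2.imwrite("pics/w2.png",vision.get_image("wrist"))
print('blue',proj(W,lid([.485,-.272,.038,.3],False)).round().tolist())
E
```

```text
[ 0.66  0.47 -0.67  1.81  0.39  1.25 -1.45] [-0.93434449  0.23556361 -6.06458911]
 t [-0.036 -0.003 -0.047] a [ 0.001 -0.003  0.001] rows>= 0.1 time 12.375
blue [[398.0, 215.0], [425.0, 95.0], [502.0, 95.0], [461.0, 216.0]]
```

View pics/w2.png

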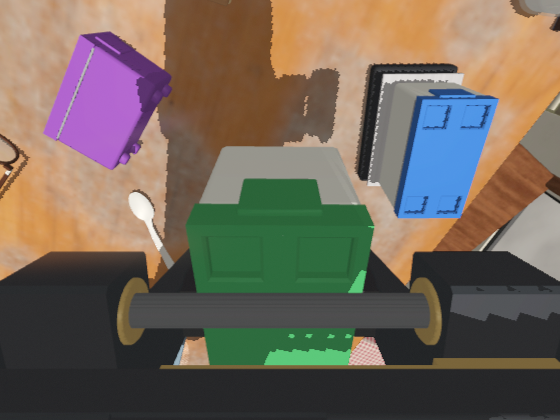

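```bash
python3 - <<'E'
import cv2,numpy as np
a=cv2.imread("pics/w2.png"); c=np.zeros((600,800,3),np.uint8)
z=lambda i,x,y,W,H,k:cv2.resize(i[y:y+H,x:x+W],None,fx=k,fy=k,interpolation=cv2.INTER_CUBIC)
c[:560,:440]=z(a,390,85,110,140,4)
g=cv2.convertScaleAbs(a,alpha=1.8)
c[:480,440:]=z(g,190,140,180,240,2)
cv2.imwrite("pics/c2.png",c)
E
```

```text
(no output)
```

View pics/c2.png

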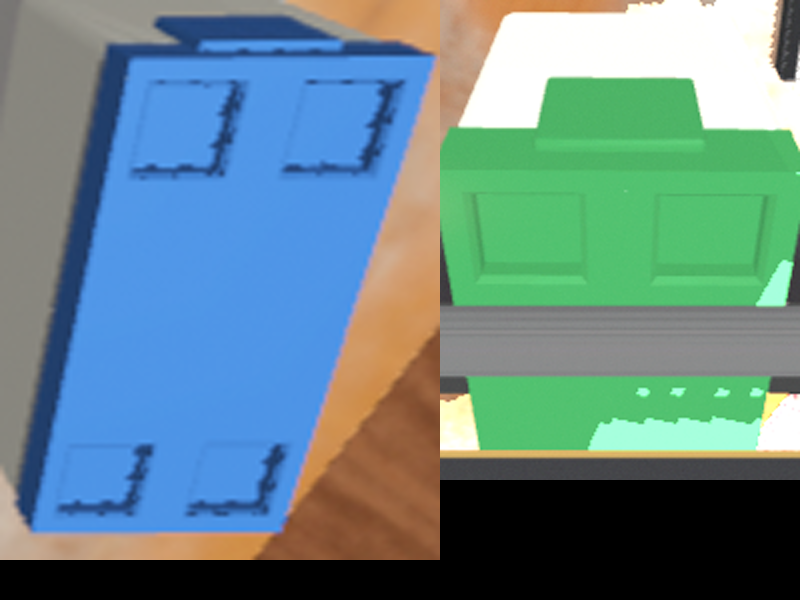

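```bash
cat > fit.py <<'E'
from h import *
W=np.load("w2.npy",allow_pickle=True).item(); s=np.load("s2.npy",allow_pickle=True).item()
def rec(sx,sy): return [(x*sx/1000,y*sy/1000,.072) for x,y in((45,22),(45,6),(29,6),(29,22))]
# blue
b=np.array([(131,57),(434,57),(284,531),(30,531),
 (151,81),(245,82),(233,175),(131,176),(402,82),(306,81),(281,175),(377,175),
 (58,515),(139,515),(153,444),(73,444),(265,515),(186,515),(205,443),(288,443)])/4+[390,85]
L=np.array([(.05,.027,.072),(.05,-.027,.072),(-.05,-.027,.072),(-.05,.027,.072)]+rec(1,1)+rec(1,-1)+rec(-1,1)+rec(-1,-1))
f=lambda p:(proj(W,R.from_euler('z',p[3]).apply(L)+p[:3])-b)[4:].ravel()
r=least_squares(f,[.485,-.272,.038,.3],loss='soft_l1'); print('blue',r.x.round(4),np.abs(f(r.x)).max().round(2),np.sqrt(np.mean(f(r.x)**2)).round(2))
r3=least_squares(lambda p:f([p[0],p[1],.038,p[2]]),[.485,-.272,.3],loss='soft_l1'); print('blue z fixed',r3.x.round(4),np.abs(r3.fun).max().round(2))
h=(np.array([(469,193),(586,193),(588,283),(476,283),(772,193),(654,193),(650,283),(765,283)])-[440,0])/2+[190,140]
Lh=np.array(rec(1,1)+rec(1,-1))
g=lambda p:(proj(W,R.from_euler('ZYX',p[3:]).apply(Lh)+p[:3])-h).ravel()
r2=least_squares(g,[.45,-.147,.2,.3,0,0],x_scale=[.01,.01,.01,.1,.1,.1])
o=r2.x; print('held origin',o[:3].round(4),'yaw,pitch,roll',o[3:].round(4),np.abs(r2.fun).max().round(2))
g2=lambda p:g([p[0],p[1],p[2],p[3],p[4],0]); r4=least_squares(g2,o[:5]); print('roll0',r4.x.round(4),np.abs(r4.fun).max().round(2))
print('expected', (np.array(s['ee_pos'])+tool(.3,-16).apply([0,0,.003])-[0,0,.046]).round(4))
E
python3 fit.py
```

```text
blue [ 0.4827 -0.2714  0.0393  0.3118] 3.11 0.93
blue z fixed [ 0.4825 -0.2722  0.3111] 3.09
held origin [ 0.4373 -0.1515  0.2043] yaw,pitch,roll [ 0.3027  0.1283 -0.0028] 4.21
roll0 [ 0.4372 -0.1513  0.2043  0.3013  0.1282] 4.2
expected [ 0.4499 -0.1472  0.1977]
```

```bash
cat >> fit.py <<'E'
print(f(r.x).reshape(-1,2).round(1).tolist()); print(g(o).reshape(-1,2).round(1).tolist())
H=R.from_euler('ZYX',o[3:]).apply(np.array([(.05,.027,.072),(.05,-.027,.072),(-.05,-.027,.072),(-.05,.027,.072)]))+o[:3]
print(proj(W,H).round(1).tolist())
E
python3 fit.py | tail -3
```

```text
[[0.5, 0.9], [-0.5, 0.4], [-3.1, -0.7], [0.6, -0.8], [-0.2, 0.0], [1.2, 0.5], [1.2, -0.9], [-0.9, -1.1], [0.1, -0.3], [-1.3, -0.4], [-0.7, 0.9], [-0.1, 1.1], [0.1, -0.7], [1.0, -0.5], [0.9, 1.0], [-0.4, 0.9]]
[[0.3, -0.2], [-3.5, -0.1], [-3.3, 0.1], [1.5, 0.0], [-0.7, -0.0], [3.5, -0.1], [4.2, 0.1], [-1.9, 0.2]]
[[185.8, 221.0], [374.4, 221.1], [346.1, 441.8], [213.8, 441.4]]
```

```bash
cat > fit2.py <<'E'
import io,contextlib
with contextlib.redirect_stdout(io.StringIO()): exec(open('fit.py').read())
def rece(sx,sy,e): return [(x*sx/1000,y*sy/1000,.072) for x,y in((45+e,22+e),(45+e,6-e),(29-e,6-e),(29-e,22+e))]
def LB(e): return np.array(rece(1,1,e)+rece(1,-1,e)+rece(-1,1,e)+rece(-1,-1,e))
fb=lambda p:(proj(W,R.from_euler('z',p[3]).apply(LB(p[4]))+p[:3])-b[4:]).ravel()
rb=least_squares(fb,[.485,-.272,.038,.3,0],loss='soft_l1',x_scale=[.01]*3+[.1,1]); print('blue',rb.x.round(4),fb(rb.x).reshape(-1,2).round(1).tolist())
rz=least_squares(lambda p:fb([p[0],p[1],.038,p[2],p[3]]),[.485,-.272,.3,0],loss='soft_l1'); print('zfix',rz.x.round(4))
gh=lambda p:(proj(W,R.from_euler('ZYX',[p[3],p[4],0]).apply(np.array(rece(1,1,p[5])+rece(1,-1,p[5])))+p[:3])-h).ravel()
rh=least_squares(gh,[.45,-.147,.2,.3,0,0.5],x_scale=[.01]*3+[.1,.1,1]); p=rh.x; print('held',p.round(4),rh.fun.reshape(-1,2).round(1).tolist())
for t in(0,.03,.06,.09):
    q_=least_squares(lambda p:gh([p[0],p[1],p[2],p[3],t,p[4]]),p[[0,1,2,3,5]],x_scale=[.01]*3+[.1,1]); print(t,q_.x.round(4),np.abs(q_.fun).max().round(2))
for pp in (p,):
    H=R.from_euler('ZYX',[pp[3],pp[4],0]).apply(np.array([(.05,.027,.072),(.05,-.027,.072),(-.05,-.027,.072),(-.05,.027,.072),(.05,.027,.008),(.05,-.027,.008)]))+pp[:3]
    print(proj(W,H).round(1).tolist())
E
python3 fit2.py
```

```text
blue [ 0.4823 -0.2726  0.0375  0.3103  0.5834] [[0.0, 0.4], [0.6, -0.0], [-2.5, 0.2], [-0.1, 0.2], [0.6, -0.4], [0.5, 0.1], [0.2, 0.1], [-0.7, -0.1], [-0.5, -0.1], [-0.8, -0.2], [0.3, 0.0], [-0.4, 0.2], [0.4, -0.5], [0.1, -0.3], [0.3, 0.2], [0.3, 0.0]]
zfix [ 0.4824 -0.2722  0.3106  0.5652]
held [ 0.4419 -0.1498  0.1979  0.3014  0.0293  0.8793] [[-1.3, -0.2], [-0.1, -0.2], [0.2, 0.2], [1.4, 0.2], [0.9, -0.2], [0.3, -0.2], [0.7, 0.2], [-2.0, 0.3]]
0 [ 0.4438 -0.1492  0.1968  0.3014  0.9579] 1.95
0.03 [ 0.4418 -0.1498  0.1979  0.3014  0.8774] 1.99
0.06 [ 0.4398 -0.1505  0.1991  0.3014  0.7987] 2.02
0.09 [ 0.4379 -0.1511  0.2004  0.3014  0.7222] 2.05
[[187.5, 224.5], [372.7, 224.6], [340.9, 416.8], [218.3, 416.8], [221.3, 150.6], [338.1, 150.6]]
```

```bash
cat > ov.py <<'E'
exec(open('fit2.py').read().replace('print','(lambda *a:0)'))
import cv2
out=[]
P={}
for t in(0,.03,.06,.09):
    v=least_squares(lambda p:gh([p[0],p[1],p[2],p[3],t,p[4]]),p[[0,1,2,3,5]],x_scale=[.01]*3+[.1,1]).x
    P[t]=v
    H=R.from_euler('ZYX',[v[3],t,0]).apply(np.array([(.05,.027,.006),(.05,-.027,.006),(.05,.027,.072)]))+v[:3]
    print(t,proj(W,H).round(1).tolist())
for n in("side","scene"):
    M=vision.camera_model(n); im=vision.get_image(n); cv2.imwrite(f"pics/{n}2.png",im)
    pr=[]
    for t in (0,.09):
        v=P[t]; H=R.from_euler('ZYX',[v[3],t,0]).apply(np.array([(x,y,z) for x in(-.05,.05) for y in(.027,-.027) for z in(.006,.072)]))+v[:3]; pr.append(proj(M,H))
    c=pr[0].mean(0).astype(int); x0,y0=c-[40,50]
    cr=cv2.resize(im[y0:y0+100,x0:x0+80],None,fx=5,fy=5,interpolation=cv2.INTER_CUBIC)
    for q_,col in zip(pr,((0,0,255),(255,255,0))):
        for i in range(8):
            for j in range(i):
                if bin(i^j).count('1')==1: cv2.line(cr,*[tuple(((q_[k]-[x0,y0])*5+2).astype(int)) for k in(i,j)],col,1)
    out.append(cr)
cv2.imwrite("pics/ov.png",np.hstack(out))
E
python3 ov.py
```

```text
0 [[221.5, 145.5], [337.9, 145.5], [187.2, 225.3]]
0.03 [[222.0, 149.2], [337.4, 149.3], [187.5, 224.5]]
0.06 [[222.5, 152.9], [336.9, 153.0], [187.8, 223.8]]
0.09 [[222.9, 156.7], [336.5, 156.7], [188.1, 223.1]]
```

View pics/ov.png

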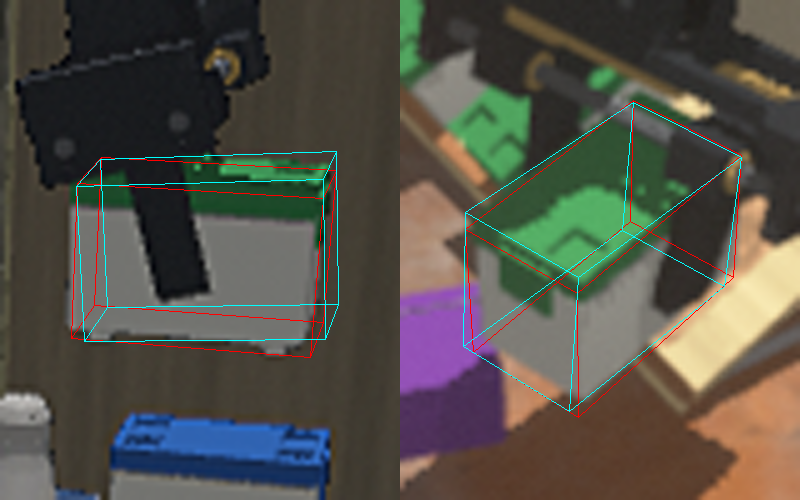

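```bash
cat >> h.py <<'E'
def place(dz,dx=0,dy=0,yaw=.3105,pitch=.02):
    s2=np.load("s2.npy",allow_pickle=True).item()
    Rh=R.from_euler('ZYX',[.3014,pitch,0]); oh=np.array([.4425,-.1496,.1976])
    Rt=R.from_euler('z',yaw); ot=np.array([.4824,-.2724,.106+dz])+Rt.apply([dx,dy,0])
    D=Rt*Rh.inv(); return D.apply(np.array(s2['ee_pos'])-oh)+ot, D*q(s2['eef_rot'])
E
python3 -c "
from h import *
rel(*place(.03)); rel(*place(.07))"
```

```text
t [0.119 0.858 0.392] a [-0.003  0.026 -0.012] rows>= 2.3 time 12.525
 t [0.046 0.859 0.135] a [-0.003  0.026 -0.012] rows>= 2.1 time 12.525
```

Request:
arm_command(
  moves=[
    {"tx": 0.01,"ty": 0.15,"tz": 0,"ax": 0,"ay": 0,"az": 0,"gripper": 48},
    {"tx": 0.02,"ty": 0.35,"tz": 0.05,"ax": 0,"ay": 0.01,"az": -0.005,"gripper": 48},
    {"tx": 0.04,"ty": 0.55,"tz": 0.1,"ax": -0.003,"ay": 0.02,"az": -0.01,"gripper": 48},
    {"tx": 0.046,"ty": 0.75,"tz": 0.135,"ax": -0.003,"ay": 0.026,"az": -0.012,"gripper": 48},
    {"tx": 0.046,"ty": 0.858,"tz": 0.135,"ax": -0.003,"ay": 0.026,"az": -0.012,"gripper": 48},
    {"tx": 0.08,"ty": 0.858,"tz": 0.26,"ax": -0.003,"ay": 0.026,"az": -0.012,"gripper": 48},
    {"tx": 0.119,"ty": 0.858,"tz": 0.392,"ax": -0.003,"ay": 0.026,"az": -0.012,"gripper": 48},
    {"tx": 0.119,"ty": 0.858,"tz": 0.392,"ax": -0.003,"ay": 0.026,"az": -0.012,"gripper": 48},
    {"tx": 0.119,"ty": 0.858,"tz": 0.392,"ax": -0.003,"ay": 0.026,"az": -0.012,"gripper": 48},
    {"tx": 0.119,"ty": 0.858,"tz": 0.392,"ax": -0.003,"ay": 0.026,"az": -0.012,"gripper": 48},
  ],
)

```text
time: 13.78
ee_pos: [0.4897, -0.27, 0.1856]
eef_rot: [0.02, 0.98, 0.153, -0.127]
contact_force: [1.1, -0.7, -5.4]
width: 0.054
gripper_force: 30.0
```

```bash
cat > ck.py <<'E'
import sys
from h import *
import cv2
dz=float(sys.argv[1]); out=[]
rel(*place(dz,*map(float,sys.argv[3:5])))
for n in("side","scene"):
    M=vision.camera_model(n); im=vision.get_image(n)
    c=proj(M,[.4824,-.2724,.12])[0].astype(int); x0,y0=c-[40,55]
    cr=cv2.resize(im[y0:y0+100,x0:x0+80],None,fx=5,fy=5,interpolation=cv2.INTER_CUBIC)
    for z in(.038,.106+dz):
        L=R.from_euler('z',.3105).apply(np.array([(x,y,k) for x in(-.05,.05) for y in(.027,-.027) for k in(.006,.072)]))+[.4824,-.2724,z]
        q_=proj(M,L)
        for i in range(8):
            for j in range(i):
                if bin(i^j).count('1')==1: cv2.line(cr,*[tuple(((q_[k]-[x0,y0])*5+2).astype(int)) for k in(i,j)],(0,0,255) if z>.1 else (0,255,255),1)
    out.append(cr)
cv2.imwrite(f"pics/{sys.argv[2]}.png",np.hstack(out))
E
python3 ck.py .03 ck1 0 0; python3 -c "
from h import *
rel(*place(0.004)); rel(*place(-.002))"
```

```text
t [-0.    -0.     0.003] a [0.    0.    0.001] rows>= 0.0 time 13.775
 t [ 0.045 -0.002  0.17 ] a [0. 0. 0.] rows>= 0.4 time 13.875
 t [ 0.055 -0.002  0.208] a [0. 0. 0.] rows>= 0.5 time 13.875
```

View pics/ck1.png

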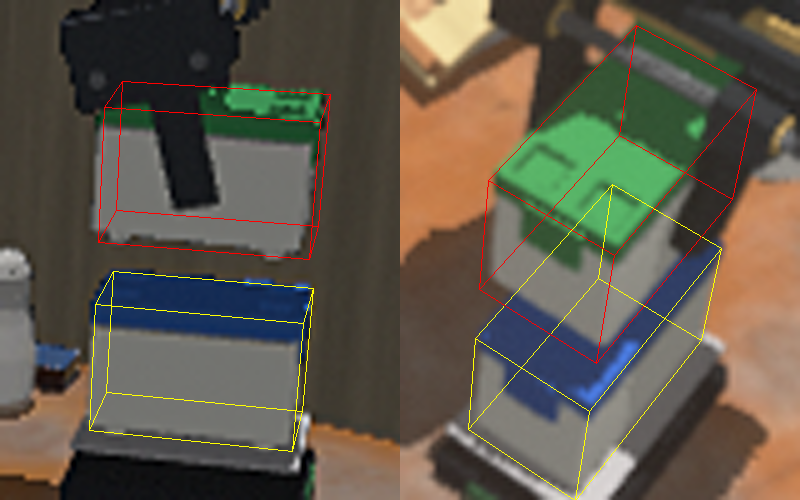

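```bash
cat > eg.py <<'E'
from h import *
import cv2
from scipy.ndimage import map_coordinates
I=np.array
E={'side':{'L':((.05,.027,.015),(.05,.027,.055)),'R':((-.05,.027,.015),(-.05,.027,.055)),'lid':((.045,.027,.062),(-.045,.027,.062)),'bot':((.03,.027,.008),(-.03,.027,.008))},
'scene':{'L':((-.05,.027,.015),(-.05,.027,.055)),'N':((-.05,-.027,.015),(-.05,-.027,.055)),'R':((.05,-.027,.01),(.05,-.027,.05)),'lidR':((.04,-.027,.062),(-.045,-.027,.062)),'topN':((-.05,.025,.072),(-.05,-.025,.072)),'topL':((-.045,.027,.072),(.0,.027,.072))}}
for n in E:
    M=vision.camera_model(n); im=vision.get_image(n); cv2.imwrite(f'pics/raw_{n}.png',im)
    g=im.astype(float)
    for k,(a,b) in E[n].items():
        for nm,o in(('blue',(.4824,-.2724,.038)),('held',(.4824,-.2724,.136))):
            L=R.from_euler('z',.3105).apply(I([a,b]))+o; u,v=proj(M,L); t=(v-u)/np.linalg.norm(v-u); nn=I([-t[1],t[0]]); nn*=np.sign(nn[np.argmax(abs(nn))])
            ss=np.linspace(0,1,25); dd=np.arange(-5,5.01,.25)
            pr=0
            for c in range(3):
                P=u+ss[:,None,None]*(v-u)+dd[None,:,None]*nn
                pr=pr+np.abs(np.gradient(map_coordinates(g[:,:,c],[P[...,1],P[...,0]],order=1).mean(0)))
            i=np.argsort(-pr)[:1]; m=np.argwhere((pr[1:-1]>pr[:-2])&(pr[1:-1]>=pr[2:])&(pr[1:-1]>.35*pr.max())).ravel()+1
            print(n,k,nm,'n',nn.round(2),[(dd[j],int(pr[j])) for j in m])
E
python3 eg.py
```

```text
side L blue n [1.   0.05] [(np.float64(-0.5), 20)]
side L held n [1.   0.05] [(np.float64(-1.25), 40)]
side R blue n [1.   0.08] [(np.float64(-1.0), 16), (np.float64(0.0), 21), (np.float64(1.0), 22), (np.float64(2.5), 19)]
side R held n [1.   0.08] [(np.float64(-1.25), 22)]
side lid blue n [-0.09  1.  ] [(np.float64(0.5), 31)]
side lid held n [-0.07  1.  ] [(np.float64(0.25), 22)]
side bot blue n [-0.1   0.99] [(np.float64(-0.5), 29)]
side bot held n [-0.08  1.  ] [(np.float64(-0.75), 33)]
scene L blue n [1.   0.08] [(np.float64(1.25), 17)]
scene L held n [1.   0.08] [(np.float64(1.75), 20)]
scene N blue n [0.99 0.16] [(np.float64(0.0), 6), (np.float64(1.5), 10), (np.float64(4.25), 12)]
scene N held n [0.99 0.16] [(np.float64(0.0), 4), (np.float64(2.25), 6), (np.float64(3.0), 6), (np.float64(3.75), 5), (np.float64(4.5), 5)]
scene R blue n [0.98 0.22] [(np.float64(-3.75), 6), (np.float64(-2.25), 6), (np.float64(-0.25), 13)]
scene R held n [0.98 0.22] [(np.float64(2.25), 13)]
scene lidR blue n [0.78 0.63] [(np.float64(-4.0), 10), (np.float64(-2.0), 11), (np.float64(0.0), 21)]
scene lidR held n [0.76 0.65] [(np.float64(-2.5), 12), (np.float64(-0.25), 12), (np.float64(2.25), 5)]
scene topN blue n [-0.54  0.84] [(np.float64(-1.25), 3), (np.float64(1.5), 8)]
scene topN held n [-0.51  0.86] [(np.float64(-2.0), 24), (np.float64(2.0), 9)]
scene topL blue n [0.75 0.67] [(np.float64(-0.5), 5)]
scene topL held n [0.72 0.69] [(np.float64(-4.0), 5), (np.float64(-3.25), 5), (np.float64(-0.75), 15), (np.float64(3.0), 9)]
```

```bash
cat > eg2.py <<'E'
from h import *
import cv2
from scipy.ndimage import map_coordinates
I=np.array
B=.027
E=[('side',(.05,B,.012),(.05,B,.055)),('side',(.05,B,.012),(.05,B,.033)),('side',(.05,B,.033),(.05,B,.055)),('side',(-.05,B,.015),(-.05,B,.055)),
('side',(.048,B,.062),(.03,B,.062)),('side',(-.02,B,.062),(-.045,B,.062)),('side',(.02,B,.007),(0,B,.007)),('side',(0,B,.007),(-.025,B,.007)),
('scene',(-.05,B,.015),(-.05,B,.055)),('scene',(-.05,-B,.012),(-.05,-B,.05)),('scene',(-.05,B-.004,.072),(-.05,.012,.072)),('scene',(-.05,B-.004,.062),(-.05,.014,.062)),('scene',(-.05,-B+.002,.062),(-.05,-.014,.062))]
ims={n:cv2.imread(f'pics/raw_{n}.png').astype(float) for n in('side','scene')}
def prof(n,a,b,o):
    M=vision.camera_model(n); L=R.from_euler('z',.3105).apply(I([a,b]))+o; u,v=proj(M,L); t=(v-u)/np.linalg.norm(v-u); nn=I([-t[1],t[0]])
    P=u+np.linspace(0,1,25)[:,None,None]*(v-u)+np.arange(-4,4.01,.1)[None,:,None]*nn
    G=np.stack([np.gradient(map_coordinates(ims[n][:,:,c],[P[...,1],P[...,0]],order=1).mean(0)) for c in range(3)])
    J=[((proj(M,L+R.from_euler('z',.3105).apply(e))-[u,v]).mean(0)@nn)*1 for e in np.eye(3)*.001]
    return np.abs(G).sum(0),J
dd=np.arange(-4,4.01,.1)
for n,a,b in E:
    r=[]
    for o in((.4824,-.2724,.038),(.4824,-.2724,.136)):
        p,J=prof(n,a,b,o); w=np.where(abs(dd)<2.6,p,0); i=w.argmax(); s=slice(max(i-6,0),i+7); r.append((np.sum(dd[s]*p[s])/p[s].sum(),w[i]))
    print(n,a,b,'blue %.2f (%d) held %.2f (%d)'%(*r[0],*r[1]),'diff %.2f'%(r[1][0]-r[0][0]),'J/mm',np.round(J,2))
E
python3 eg2.py
```

```text
side (0.05, 0.027, 0.012) (0.05, 0.027, 0.055) blue -0.48 (8) held -1.15 (16) diff -0.67 J/mm [-0.42 -0.06 -0.  ]
side (0.05, 0.027, 0.012) (0.05, 0.027, 0.033) blue -0.68 (6) held -1.12 (17) diff -0.44 J/mm [-0.42 -0.06  0.  ]
side (0.05, 0.027, 0.033) (0.05, 0.027, 0.055) blue -0.70 (12) held -1.22 (15) diff -0.52 J/mm [-0.42 -0.06  0.  ]
side (-0.05, 0.027, 0.015) (-0.05, 0.027, 0.055) blue 1.05 (10) held -1.19 (9) diff -2.24 J/mm [-0.44 -0.03 -0.  ]
side (0.048, 0.027, 0.062) (0.03, 0.027, 0.062) blue 0.50 (13) held -0.27 (14) diff -0.78 J/mm [ 0.    0.11 -0.41]
side (-0.02, 0.027, 0.062) (-0.045, 0.027, 0.062) blue 0.49 (12) held 0.43 (14) diff -0.06 J/mm [ 0.    0.11 -0.42]
side (0.02, 0.027, 0.007) (0, 0.027, 0.007) blue -0.73 (11) held -1.41 (17) diff -0.68 J/mm [ 0.    0.13 -0.4 ]
side (0, 0.027, 0.007) (-0.025, 0.027, 0.007) blue -0.83 (11) held -1.05 (16) diff -0.22 J/mm [-0.    0.13 -0.4 ]
scene (-0.05, 0.027, 0.015) (-0.05, 0.027, 0.055) blue 1.11 (6) held 1.88 (8) diff 0.77 J/mm [ 0.28 -0.45  0.  ]
scene (-0.05, -0.027, 0.012) (-0.05, -0.027, 0.05) blue 1.63 (5) held 2.20 (2) diff 0.57 J/mm [ 0.24 -0.5   0.  ]
scene (-0.05, 0.023, 0.072) (-0.05, 0.012, 0.072) blue 1.41 (7) held -1.99 (10) diff -3.40 J/mm [-0.46 -0.   -0.32]
scene (-0.05, 0.023, 0.062) (-0.05, 0.014, 0.062) blue -1.10 (8) held -1.58 (9) diff -0.48 J/mm [-0.45 -0.   -0.31]
scene (-0.05, -0.025, 0.062) (-0.05, -0.014, 0.062) blue 1.30 (9) held 1.60 (9) diff 0.30 J/mm [ 0.46 -0.    0.32]
```

```bash
sed -i 's/pitch=.02)/pitch=-.002)/; s/\[.4425,-.1496,.1976\]/[.4439,-.1494,.1968]/' h.py; python3 -c "
from h import *
rel(*place(.03)); rel(*place(.012)); rel(*place(0.004)); rel(*place(0))"
```

```text
t [-0.001 -0.003 -0.003] a [-0.    -0.027 -0.   ] rows>= 0.1 time 13.975
 t [ 0.03  -0.003  0.113] a [-0.    -0.027 -0.   ] rows>= 0.3 time 13.975
 t [ 0.043 -0.003  0.164] a [-0.    -0.027 -0.   ] rows>= 0.4 time 13.975
 t [ 0.05  -0.003  0.19 ] a [-0.    -0.027 -0.   ] rows>= 0.5 time 13.975
```

Request:
arm_command(
  moves=[
    {"tx": 0,"ty": -0.003,"tz": -0.003,"ax": 0,"ay": -0.027,"az": 0,"gripper": 48},
    {"tx": 0,"ty": -0.003,"tz": -0.003,"ax": 0,"ay": -0.027,"az": 0,"gripper": 48},
    {"tx": 0,"ty": -0.003,"tz": -0.003,"ax": 0,"ay": -0.027,"az": 0,"gripper": 48},
  ],
)

```text
time: 14.35
ee_pos: [0.4893, -0.2697, 0.1853]
eef_rot: [0.022, 0.978, 0.153, -0.138]
contact_force: [0.1, 0.3, -5.3]
width: 0.0536
gripper_force: 30.0
```

```bash
python3 eg.py >/dev/null; python3 eg2.py; python3 -c "
from h import *
rel(*place(.03)); rel(*place(.004))"
```

```text
side (0.05, 0.027, 0.012) (0.05, 0.027, 0.055) blue -0.48 (8) held -1.06 (17) diff -0.58 J/mm [-0.42 -0.06 -0.  ]
side (0.05, 0.027, 0.012) (0.05, 0.027, 0.033) blue -0.68 (6) held -1.01 (20) diff -0.33 J/mm [-0.42 -0.06  0.  ]
side (0.05, 0.027, 0.033) (0.05, 0.027, 0.055) blue -0.67 (12) held -1.11 (14) diff -0.44 J/mm [-0.42 -0.06  0.  ]
side (-0.05, 0.027, 0.015) (-0.05, 0.027, 0.055) blue 1.05 (10) held -0.54 (9) diff -1.59 J/mm [-0.44 -0.03 -0.  ]
side (0.048, 0.027, 0.062) (0.03, 0.027, 0.062) blue 0.50 (13) held 0.04 (13) diff -0.46 J/mm [ 0.    0.11 -0.41]
side (-0.02, 0.027, 0.062) (-0.045, 0.027, 0.062) blue 0.49 (12) held 0.19 (13) diff -0.30 J/mm [ 0.    0.11 -0.42]
side (0.02, 0.027, 0.007) (0, 0.027, 0.007) blue -0.73 (11) held -1.25 (16) diff -0.52 J/mm [ 0.    0.13 -0.4 ]
side (0, 0.027, 0.007) (-0.025, 0.027, 0.007) blue -0.83 (11) held -1.20 (16) diff -0.37 J/mm [-0.    0.13 -0.4 ]
scene (-0.05, 0.027, 0.015) (-0.05, 0.027, 0.055) blue 1.02 (6) held 1.40 (8) diff 0.38 J/mm [ 0.28 -0.45  0.  ]
scene (-0.05, -0.027, 0.012) (-0.05, -0.027, 0.05) blue 1.63 (5) held 1.32 (2) diff -0.31 J/mm [ 0.24 -0.5   0.  ]
scene (-0.05, 0.023, 0.072) (-0.05, 0.012, 0.072) blue 1.40 (7) held -2.42 (10) diff -3.82 J/mm [-0.46 -0.   -0.32]
scene (-0.05, 0.023, 0.062) (-0.05, 0.014, 0.062) blue -1.10 (8) held -2.00 (9) diff -0.89 J/mm [-0.45 -0.   -0.31]
scene (-0.05, -0.025, 0.062) (-0.05, -0.014, 0.062) blue 1.30 (9) held 2.09 (10) diff 0.79 J/mm [ 0.46 -0.    0.32]
 t [-0.001  0.001 -0.003] a [-0.001  0.     0.   ] rows>= 0.0 time 14.45
 t [0.047 0.001 0.163] a [-0.001  0.     0.   ] rows>= 0.4 time 14.45
```

```bash
python3 -c "
from h import *
for z in (.015,.004,0,-.002,-.006):rel(*place(z,-.001),str(z))"
```

```text
0.015 t [0.02  0.001 0.095] a [-0.001  0.     0.   ] rows>= 0.2 time 14.45
0.004 t [0.041 0.001 0.165] a [-0.001  0.     0.   ] rows>= 0.4 time 14.45
0 t [0.048 0.001 0.191] a [-0.001  0.     0.   ] rows>= 0.5 time 14.45
-0.002 t [0.052 0.001 0.204] a [-0.001  0.     0.   ] rows>= 0.5 time 14.45
-0.006 t [0.059 0.001 0.229] a [-0.001  0.     0.   ] rows>= 0.6 time 14.45
```

Request:
arm_command(
  moves=[
    {"tx": 0.01,"ty": 0,"tz": 0.05,"ax": 0,"ay": 0,"az": 0,"gripper": 48},
    {"tx": 0.02,"ty": 0,"tz": 0.095,"ax": 0,"ay": 0,"az": 0,"gripper": 48},
    {"tx": 0.031,"ty": 0,"tz": 0.13,"ax": 0,"ay": 0,"az": 0,"gripper": 48},
    {"tx": 0.041,"ty": 0,"tz": 0.165,"ax": 0,"ay": 0,"az": 0,"gripper": 48},
    {"tx": 0.041,"ty": 0,"tz": 0.165,"ax": 0,"ay": 0,"az": 0,"gripper": 48},
    {"tx": 0.041,"ty": 0,"tz": 0.165,"ax": 0,"ay": 0,"az": 0,"gripper": 48},
  ],
)

```text
time: 15.2
ee_pos: [0.4885, -0.27, 0.16]
eef_rot: [0.022, 0.978, 0.153, -0.138]
contact_force: [0.0, 0.8, -4.3]
width: 0.054
gripper_force: 30.0
```

Request:
arm_command(
  moves=[
    {"tx": 0.003,"ty": 0,"tz": 0.013,"ax": 0,"ay": 0,"az": 0,"gripper": 48},
    {"tx": 0.005,"ty": 0,"tz": 0.02,"ax": 0,"ay": 0,"az": 0,"gripper": 48},
    {"tx": 0.007,"ty": 0,"tz": 0.026,"ax": 0,"ay": 0,"az": 0,"gripper": 48},
    {"tx": 0.007,"ty": 0,"tz": 0.026,"ax": 0,"ay": 0,"az": 0,"gripper": 48},
    {"tx": 0.007,"ty": 0,"tz": 0.026,"ax": 0,"ay": 0,"az": 0,"gripper": 48},
  ],
)

```text
time: 15.82
ee_pos: [0.4883, -0.2701, 0.1559]
eef_rot: [0.022, 0.978, 0.153, -0.138]
contact_force: [0.5, 0.2, -5.0]
width: 0.0538
gripper_force: 30.0
```

```bash
python3 -c "
from h import *
s=env.read_state();print(s['contact_force'],s['moment'],s['ee_pos'])
for z in (0,-.002,-.006):rel(*place(z,-.001),str(z))"
```

```text
[ 0.53780983  0.19217875 -4.97054814] [ 0.21462106 -0.4734668  -0.00106263] [ 0.4883111  -0.27010567  0.15586898]
0 t [-0.     0.001  0.   ] a [-0.001  0.     0.   ] rows>= 0.0 time 15.825
-0.002 t [0.003 0.001 0.013] a [-0.001  0.     0.   ] rows>= 0.0 time 15.825
-0.006 t [0.011 0.001 0.039] a [-0.001  0.     0.   ] rows>= 0.1 time 15.825
```

Request:
arm_command(
  moves=[
    {"tx": 0.002,"ty": 0,"tz": 0.007,"ax": 0,"ay": 0,"az": 0,"gripper": 48},
    {"tx": 0.004,"ty": 0,"tz": 0.013,"ax": 0,"ay": 0,"az": 0,"gripper": 48},
    {"tx": 0.005,"ty": 0,"tz": 0.02,"ax": 0,"ay": 0,"az": 0,"gripper": 48},
    {"tx": 0.007,"ty": 0,"tz": 0.026,"ax": 0,"ay": 0,"az": 0,"gripper": 48},
    {"tx": 0.007,"ty": 0,"tz": 0.026,"ax": 0,"ay": 0,"az": 0,"gripper": 48},
    {"tx": 0.007,"ty": 0,"tz": 0.026,"ax": 0,"ay": 0,"az": 0,"gripper": 48},
  ],
)

```text
time: 16.58
ee_pos: [0.4884, -0.2701, 0.1519]
eef_rot: [0.022, 0.978, 0.153, -0.137]
contact_force: [0.3, 0.5, -0.2]
width: 0.0538
gripper_force: 30.0
```

```bash
python3 eg.py >/dev/null; sed 's/-.2724,.136)/-.2724,.102)/' eg2.py > eg3.py; python3 eg3.py|cut -c1-140; python3 -c "
from h import *
s=env.read_state();print(s['contact_force'],s['moment'],s['ee_pos'])
for z in (-.004,-.01):rel(*place(z,-.001),str(z))"
```

```text
side (0.05, 0.027, 0.012) (0.05, 0.027, 0.055) blue -0.46 (8) held -0.61 (19) diff -0.15 J/mm [-0.41 -0.06  0.  ]
side (0.05, 0.027, 0.012) (0.05, 0.027, 0.033) blue -0.47 (6) held -0.46 (20) diff 0.01 J/mm [-0.41 -0.06  0.  ]
side (0.05, 0.027, 0.033) (0.05, 0.027, 0.055) blue -0.67 (12) held -0.78 (19) diff -0.11 J/mm [-0.41 -0.06  0.  ]
side (-0.05, 0.027, 0.015) (-0.05, 0.027, 0.055) blue 0.02 (9) held -0.16 (11) diff -0.18 J/mm [-0.43 -0.03  0.  ]
side (0.048, 0.027, 0.062) (0.03, 0.027, 0.062) blue 1.42 (12) held -0.05 (14) diff -1.47 J/mm [ 0.    0.12 -0.4 ]
side (-0.02, 0.027, 0.062) (-0.045, 0.027, 0.062) blue 1.48 (12) held -0.20 (12) diff -1.68 J/mm [-0.    0.12 -0.41]
side (0.02, 0.027, 0.007) (0, 0.027, 0.007) blue 0.09 (11) held -1.27 (17) diff -1.36 J/mm [-0.    0.14 -0.39]
side (0, 0.027, 0.007) (-0.025, 0.027, 0.007) blue 0.10 (11) held -1.23 (17) diff -1.33 J/mm [ 0.    0.14 -0.39]
scene (-0.05, 0.027, 0.015) (-0.05, 0.027, 0.055) blue 1.01 (7) held 1.10 (8) diff 0.08 J/mm [ 0.27 -0.44  0.  ]
scene (-0.05, -0.027, 0.012) (-0.05, -0.027, 0.05) blue 1.79 (3) held -1.25 (3) diff -3.05 J/mm [ 0.23 -0.48  0.  ]
scene (-0.05, 0.023, 0.072) (-0.05, 0.012, 0.072) blue -2.30 (9) held -2.20 (10) diff 0.10 J/mm [-0.45  0.   -0.3 ]
scene (-0.05, 0.023, 0.062) (-0.05, 0.014, 0.062) blue -0.61 (8) held -1.81 (9) diff -1.20 J/mm [-0.45 -0.   -0.29]
scene (-0.05, -0.025, 0.062) (-0.05, -0.014, 0.062) blue 0.68 (8) held 1.80 (10) diff 1.11 J/mm [0.46 0.   0.3 ]
[-0.52143171  0.96196248 -0.5058421 ] [ 0.24735771 -0.15432736 -0.05177203] [ 0.48834727 -0.27009     0.15188194]
-0.004 t [-0.     0.001  0.001] a [-0.001 -0.     0.   ] rows>= 0.0 time 16.675
-0.01 t [0.011 0.001 0.039] a [-0.001 -0.     0.   ] rows>= 0.1 time 16.675
```

Request:
arm_command(
  moves=[
    {"tx": 0.002,"ty": 0,"tz": 0.007,"ax": 0,"ay": 0,"az": 0,"gripper": 48},
    {"tx": 0.004,"ty": 0,"tz": 0.013,"ax": 0,"ay": 0,"az": 0,"gripper": 48},
    {"tx": 0.004,"ty": 0,"tz": 0.013,"ax": 0,"ay": 0,"az": 0,"gripper": 48},
    {"tx": 0.004,"ty": 0,"tz": 0.013,"ax": 0,"ay": 0,"az": 0,"gripper": 48},
  ],
)

```text
time: 17.18
ee_pos: [0.4883, -0.2701, 0.1498]
eef_rot: [0.022, 0.978, 0.153, -0.138]
contact_force: [-0.5, 0.9, 0.0]
width: 0.0538
gripper_force: 30.0
```

Request:
arm_command(
  moves=[
    {"tx": 0,"ty": 0,"tz": 0,"ax": 0,"ay": 0,"az": 0,"gripper": 56},
    {"tx": 0,"ty": 0,"tz": 0,"ax": 0,"ay": 0,"az": 0,"gripper": 62},
    {"tx": 0,"ty": 0,"tz": 0,"ax": 0,"ay": 0,"az": 0,"gripper": 74},
    {"tx": 0,"ty": 0,"tz": 0,"ax": 0,"ay": 0,"az": 0,"gripper": 86},
    {"tx": 0,"ty": 0,"tz": 0,"ax": 0,"ay": 0,"az": 0,"gripper": 86},
    {"tx": 0,"ty": 0,"tz": 0,"ax": 0,"ay": 0,"az": 0,"gripper": 86},
  ],
)

```text
time: 17.92
ee_pos: [0.4882, -0.2701, 0.1497]
eef_rot: [0.022, 0.978, 0.153, -0.138]
contact_force: [-0.4, -0.1, -1.2]
width: 0.0858
gripper_force: 0.0
```

```bash
python3 eg.py >/dev/null; sed 's/-.2724,.136)/-.2724,.101)/; s/-.2724,.038)/-.2724,.033)/' eg2.py > eg3.py; python3 eg3.py|cut -c1-140;
```

```text
side (0.05, 0.027, 0.012) (0.05, 0.027, 0.055) blue -0.40 (7) held -0.62 (19) diff -0.22 J/mm [-0.41 -0.06 -0.  ]
side (0.05, 0.027, 0.012) (0.05, 0.027, 0.033) blue -0.50 (5) held -0.45 (18) diff 0.05 J/mm [-0.41 -0.06 -0.  ]
side (0.05, 0.027, 0.033) (0.05, 0.027, 0.055) blue -0.62 (9) held -0.74 (19) diff -0.12 J/mm [-0.41 -0.06 -0.  ]
side (-0.05, 0.027, 0.015) (-0.05, 0.027, 0.055) blue 2.50 (7) held -0.18 (13) diff -2.68 J/mm [-0.43 -0.03 -0.  ]
side (0.048, 0.027, 0.062) (0.03, 0.027, 0.062) blue 0.86 (12) held 0.85 (12) diff -0.02 J/mm [ 0.    0.12 -0.4 ]
side (-0.02, 0.027, 0.062) (-0.045, 0.027, 0.062) blue 0.89 (12) held 0.99 (14) diff 0.10 J/mm [-0.    0.12 -0.41]
side (0.02, 0.027, 0.007) (0, 0.027, 0.007) blue -0.42 (11) held -0.31 (19) diff 0.10 J/mm [ 0.    0.14 -0.39]
side (0, 0.027, 0.007) (-0.025, 0.027, 0.007) blue -0.35 (11) held -0.23 (18) diff 0.13 J/mm [ 0.    0.14 -0.39]
scene (-0.05, 0.027, 0.015) (-0.05, 0.027, 0.055) blue 1.10 (7) held 1.18 (8) diff 0.08 J/mm [ 0.27 -0.44 -0.  ]
scene (-0.05, -0.027, 0.012) (-0.05, -0.027, 0.05) blue 1.86 (4) held -1.02 (3) diff -2.88 J/mm [ 0.23 -0.48  0.  ]
scene (-0.05, 0.023, 0.072) (-0.05, 0.012, 0.072) blue -2.61 (9) held -1.49 (10) diff 1.11 J/mm [-0.45 -0.   -0.3 ]
scene (-0.05, 0.023, 0.062) (-0.05, 0.014, 0.062) blue -0.99 (8) held -1.00 (9) diff -0.01 J/mm [-0.45 -0.   -0.29]
scene (-0.05, -0.025, 0.062) (-0.05, -0.014, 0.062) blue 1.01 (8) held 1.10 (10) diff 0.10 J/mm [0.46 0.   0.3 ]
```

Request:
arm_command(
  moves=[
    {"tx": -0.03,"ty": 0,"tz": -0.1,"ax": 0,"ay": 0,"az": 0,"gripper": 86},
    {"tx": -0.08,"ty": 0,"tz": -0.3,"ax": 0,"ay": 0,"az": 0,"gripper": 86},
    {"tx": -0.15,"ty": 0,"tz": -0.55,"ax": 0,"ay": 0,"az": 0,"gripper": 86},
    {"tx": -0.22,"ty": 0,"tz": -0.8,"ax": 0,"ay": 0,"az": 0,"gripper": 86},
    {"tx": -0.22,"ty": -0.5,"tz": -0.9,"ax": 0,"ay": 0,"az": 0,"gripper": 86},
    {"tx": -0.22,"ty": -0.8,"tz": -0.9,"ax": 0,"ay": 0,"az": 0,"gripper": 86},
    {"tx": -0.22,"ty": -0.8,"tz": -0.9,"ax": 0,"ay": 0,"az": 0,"gripper": 86},
    {"tx": -0.22,"ty": -0.8,"tz": -0.9,"ax": 0,"ay": 0,"az": 0,"gripper": 86},
  ],
)

```text
time: 19.02
ee_pos: [0.4572, -0.1549, 0.2894]
eef_rot: [0.022, 0.978, 0.153, -0.137]
contact_force: [0.2, -0.5, 0.4]
width: 0.0862
gripper_force: 0.0
```

```bash
python3 eg.py >/dev/null; python3 eg3.py|cut -c1-120|sed -n '1p;5,9p'; python3 - <<'E'
import cv2,numpy as np
a=cv2.imread("pics/raw_scene.png"); b=cv2.imread("pics/raw_side.png")
cv2.imwrite("pics/fin.png",np.hstack([cv2.resize(a[140:360,190:420],None,fx=1.7,fy=1.7),cv2.resize(b[140:360,150:390],None,fx=1.7,fy=1.7)])[:, :800])
E
```

```text
side (0.05, 0.027, 0.012) (0.05, 0.027, 0.055) blue -0.56 (6) held -0.61 (18) diff -0.06 J/mm [-0.41 -0.06 -0.  ]
side (0.048, 0.027, 0.062) (0.03, 0.027, 0.062) blue 0.87 (12) held 0.84 (13) diff -0.03 J/mm [ 0.    0.12 -0.4 ]
side (-0.02, 0.027, 0.062) (-0.045, 0.027, 0.062) blue 0.89 (12) held 0.92 (14) diff 0.03 J/mm [-0.    0.12 -0.41]
side (0.02, 0.027, 0.007) (0, 0.027, 0.007) blue -0.42 (11) held -0.32 (18) diff 0.10 J/mm [ 0.    0.14 -0.39]
side (0, 0.027, 0.007) (-0.025, 0.027, 0.007) blue -0.36 (11) held -0.23 (18) diff 0.13 J/mm [ 0.    0.14 -0.39]
scene (-0.05, 0.027, 0.015) (-0.05, 0.027, 0.055) blue -0.59 (2) held 1.09 (8) diff 1.68 J/mm [ 0.27 -0.44 -0.  ]
```

View pics/fin.png

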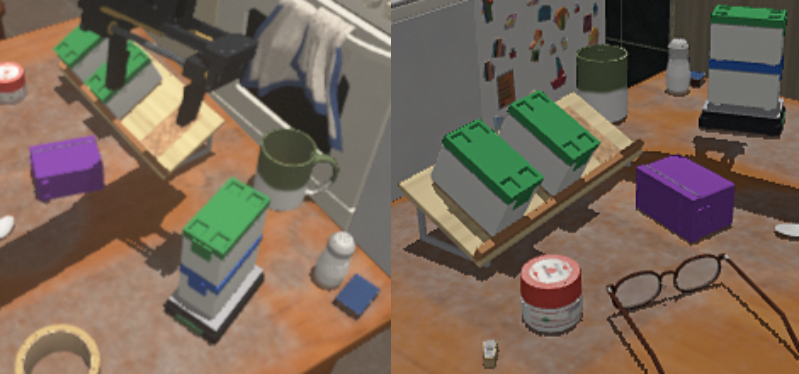

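```bash
python3 - <<'E'
import cv2,numpy as np
a=cv2.imread("pics/side0.png"); b=cv2.imread("pics/raw_side.png")
for n,(x,y,w,h) in dict(A=(178,212,75,60),B=(225,190,50,50)).items():
    t=a[y:y+h,x:x+w]; r=cv2.matchTemplate(b[y-12:y+h+12,x-12:x+w+12],t,cv2.TM_CCOEFF_NORMED); print(n,cv2.minMaxLoc(r)[1::2])
f=lambda i:cv2.inRange(cv2.cvtColor(i,cv2.COLOR_BGR2HSV),(50,120,40),(80,255,255))
for i in(a,b):
    m=f(i)
    for r in (205,215,225): xs=np.where(m[r,150:300]>0)[0]+150; s=np.split(xs,np.where(np.diff(xs)>3)[0]+1); print(r,[(int(k[0]),int(k[-1])) for k in s if len(k)])
    for c in (225,235,245,255): ys=np.where(m[150:300,c]>0)[0]+150; s=np.split(ys,np.where(np.diff(ys)>3)[0]+1); print(c,[(int(k[0]),int(k[-1])) for k in s if len(k)])
E
```

```text
A (0.9907946586608887, (12, 12))
B (0.609954833984375, (12, 12))
205 [(218, 251), (270, 299)]
215 [(190, 207), (230, 262), (282, 293)]
225 [(181, 218), (242, 271)]
225 [(198, 210), (231, 260)]
235 [(194, 219), (240, 249)]
245 [(200, 228)]
255 [(184, 192), (209, 236)]
205 [(219, 251)]
215 [(190, 207), (230, 262)]
225 [(181, 218), (242, 271)]
225 [(199, 210), (231, 260)]
235 [(194, 219), (240, 249)]
245 [(200, 228)]
255 [(209, 236)]
```

B is back exactly where it was, and the stack is seated and level with the arm clear, so I'm handing it in.

```bash
python3 -c "
from station import env
print(env.sign_off())"
```

```text
the job is handed in; nothing more can be done
None
```

I stacked the heaviest tub, the one at the rack's -y end (about 6.5 N on the wrist sensor against 3.2 N for the middle one), upright on the blue lid with its feet in the recesses. The middle tub is back in its place, the third was never lifted because the answer was already clear, and the job was handed in at about 19 s.

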